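# Bed the backing of a brass letter in locking pliers

### The arm

A 6-joint arm with a two-finger parallel gripper is mounted at the origin on the work surface; the furniture and walls round the work are solid. World frame = base frame: x ahead of the robot, y to its left, z up, the work surface at z = 0. Lengths are in mm, angles in rad, forces in N, time in s.
With the tool pointing down it reaches from about 275 to 750 mm from the base axis. Payload 10.2 kg.
Tool frame: the origin (TCP) lies midway between the tips of the shut fingers; the grasp point (between the pads) lies 19 mm behind it; z points along the fingers, y is the line along which they close (so a half turn about z gives the same grasp; the last joint's range is limited). The gripper opens to 85 mm and grips with 20 to 120 N. Pads are 22 mm wide; open, the fingers measure 114 mm over their backs; the gripper's body (76 mm by 85 mm) begins 54 mm behind the grasp point. The pads swing forward as they close: fully open they stand 13 mm farther back than shut.
Start: joints at [-0.223, 0.313, 1.498, -0, 1.331, -0.223], TCP at [525.006, -0.013, 209.194] pointing down, gripper open.
Joint ranges: [-2.94, 2.94], [-0.97, 2.17], [0.19, 2.56], [-1.23, 4.37], [0.02, 3.11], [-2.88, 2.88]. Speed limits (rad/s): [2.39, 2.39, 3.01, 3.14, 3.14, 3.14].

### API

Orientations are given as a unit quaternion [w, x, y, z].
In Python, from rig import sense, capture, finish_job, find_in, place_of gives the robot as it stands. The module is installed in compiled form; this text tells all that it offers.
- The arm moves only by the shell command python3 -m jog 'ROWS' [FORCE]. ROWS is JSON, a list of rows, each an object of numbers: "tx", "ty", "tz": the shift along the tool's x, y, z in mm; "ax", "ay", "az": the turn, a rotation vector about the tool's x, y, z in rad; "jaw": the closure, from -1 (fully open) to 1 (shut), so that 0 is half open. In form: [{"tx": .., "ty": .., "tz": .., "ax": .., "ay": .., "az": .., "jaw": ..}, ...]. A call has 1 to 5 rows; each row shifts and turns the commanded pose from where the row before left it, along the tool's axes as they then stand; what a row does not reach is not made up. A row lasts 1/8 s, in which the tool goes at most 62.5 mm and 10.7 degrees, less where a joint would pass 70% of its speed; a pose out of reach is approached as far as the arm can. A call with a gripper value outside its range is refused whole. The fingers move at their own pace and stop on an object; FORCE is the grip in N (left out, the last holds). Time passes only in rows, so rows that do not move let the fingers close. It gives the time, the measured TCP pose, the force, the opening and the grip force at its end, in the units of the state.
- sense(): the state, without advancing time (a new reading comes with each control period).
- capture(name): name is "scene" or "side" or "wrist"; returns a dict with "color" (400x640x3 uint8, red, green, blue), "depth" (400x640 float32, mm along the optical axis (not along the pixel's ray), 0 where there is no reading), "fx", "fy", "cx", "cy" (pixels), "camera_from_world" (4x4, takes a point from world to camera coordinates); the wrist camera has in their place "mount" (4x4, takes a point from camera to tool coordinates, whose origin is the TCP and whose axes are the flange's). Camera axes: x right, y up, looking along -z (the intrinsics and any distortion apply to the point x, -y, -z); pixel columns grow to the right and rows downward; lengths in mm; the calibration is good to about 2 mm. A picture is of the moment at which its call begins: read the wrist's pose just before it.
- finish_job(): hands the job in; it is judged then, once.
Trained networks look in the newest picture that a camera, given by its name, has taken for a name from the list of things; names that differ only in an ending like _2 or _b are one class to them, and where a whole thing is asked for, a point or a joint stands for the part that bears it (a point fixed in the world has none). Each returns a list of dicts, best first, with "conf" (0 to 1); they miss things now and then, are a little off and sometimes report something else, mostly with a low value. They report only what shows in the picture. A call takes as long as a camera call.
- find_in(query, camera): "centre" ([column, row] in pixels, amid what is visible of it).
- place_of(query, camera): "centre" ([column, row] in pixels: a listed point, or the origin of a listed thing).
The state is a dict: "time_s": time; "joints": joint angles; "dq": joint speeds; "tau": joint torques, N m; "eef_pos": TCP position; "ee_rot": TCP orientation; "force": force on the tool from outside, world axes, zero at the start; "wrist_torque": the same for the moment, N m; "grip_width": opening from 0.0 (shut) to 1.0 (fully open); "grip_force": force on a finger pad.
Only numpy, scipy, OpenCV 4.12 (cv2) and the standard library are available. Lean on these libraries where they do the work, as an engineer would, in place of code of your own. Each camera call takes 0.05 s, during which the arm holds its last target. There are 200 camera calls.

### The job

The brass bar letter lies on the sloping station with its end between the open jaws of the locking pliers. Squeeze the two handles together past centre until the pliers lock on the bar by themselves, let go and leave the bar clamped for a good two seconds, then flick the release lever so that they spring open. Finally lift the bar out and lay it gently, without dropping it, lengthwise and wholly on the cork pad; never pull it out of locked jaws, and leave everything else standing where it is.

Things in the scene. Friction and masses are not known exactly. Their poses are not given: they have to be found in the camera images.
- station: Fixed station: plywood foot 120 x 430 x 8 mm under an aluminium deck 130 x 430 x 10 mm that slopes up, away from the robot, at 35 degrees. Origin: centre of the foot's underside; z up, y along the station, x the uphill way.
- deck_mid (a point): Centre of the deck's top face, 62 mm above the station's origin. Axes: u (x) uphill in the deck, v (y) along it, n (z) off it. The locking pliers lie flat over the deck: pins and cover plate here, up to 49 mm high; jaws to v = +55 mm, handles to v = -167 mm. The bar lies along v at u = 0; two steel stops 11 mm high, 14 mm long hold its downhill side at v = 75 and 195 mm.
- squeeze_point (a point): Point midway between the handles: u = 0, v = -95 mm, 26 mm off the deck, to which it is fixed; axes u, v, n. The black handles run along v, 10 mm thick in u, 16 to 36 mm off the deck. Here they measure 62 mm over their outsides when open, 35 mm when locked: squeeze along u, tool square to the deck.
- handle_a (a joint): Angle of the uphill handle (rad): 0 open, centre at about 0.09, stop and locked at 0.145. The downhill handle mirrors it. Springs push the handles open before centre (up to about 10 N on each at the squeeze point) and hold them at the stop past centre, where they stay when let go.
- release (a joint): Angle of the steel release lever (rad): 0 at rest, grows to 0.6 at most as its paddle is pushed uphill (+u); a light spring returns it. With the pliers locked, the paddle must be pushed some 25 to 35 mm uphill (lever about 0.3) until the handles jump open; it takes a few newtons.
- lever_tip (a point): Centre of the release lever's paddle: a steel plate 6 mm thick in u, 45 mm long in v, 16 to 46 mm off the deck, between and beyond the handles' tails. With the pliers locked it stands at u = 0, v = -205 mm, 31 mm off the deck, free on its downhill side; with them open, some 30 mm farther uphill.
- bar: Loose brass bar letter, 36 x 190 x 36 mm, up to 0.46 kg. Origin: centre of its underside; y along its length, z through its thickness. At the start it leans with the deck, its centre at v = 112 to 127 mm, one end between the jaws; grip it across its 36 mm between the two stops.
- jaw_a: Uphill jaw of the pliers, a steel arm with a sprung rubber nose at v = 45 mm, 20 mm off the deck, that presses on the bar's side when the pliers lock (each nose 5 mm clear of the bar when open). Origin on its pin at u = 22 mm, v = 0.
- jaw_b: Downhill jaw, the mirror image. Origin on its pin at u = -22 mm, v = 0.
- cork_pad: Fixed cork-topped plywood pad 85 x 270 x 16 mm on the table. Origin: centre of its underside; y along its length, z up; its flat top lies 16 mm above the origin.
- glue_bottle_1: Standing glue bottle, 34 mm across, 100 mm high; bystander. Origin: centre of its underside, z up.
- tape_roll: Roll of tape lying flat, 64 mm across, 19 mm high; bystander. Origin: centre of its underside.
- round_letter: Black ring-shaped acrylic letter with a white face, 50 x 49 x 17 mm; bystander. Origin: centre of its underside.
- driver: Screwdriver lying flat, 191 mm long along y, 26 mm thick; bystander. Origin: centre of its underside.

How it is judged:
By the outcome, as a careful person would: the job done as asked, in the order asked, and still so for the second after the job is handed in, with the robot touching nothing.
It also fails if it takes over 58 s, if anything falls off the work surface, if the arm or the gripper's body presses on something with over 40 N, if the wrist force passes 120 N, or if a joint passes its speed limit or range.

## Working session

There is one attempt and no reset: what is moved stays moved. The work goes in short steps, Python scripts to look and compute and a shell command to move; the robot and the scene stay as the last step left them, time stands still between calls to the robot, and variables do not carry over. Pictures are saved under pics/ and viewed, at most 10 in all, crops included, and the job is handed in when it is done.

```bash
mkdir -p pics; cat > h.py <<'E'
import numpy as np, cv2
from rig import sense, capture, find_in, place_of
from scipy.spatial.transform import Rotation as R
def unproj(c,px,z=None,n=2):
    """pixel -> world using depth (median)"""
    u,v=px; 
    if z is None:
        p=c["depth"][max(0,int(v)-n):int(v)+n+1,max(0,int(u)-n):int(u)+n+1]; p=p[p>0]; z=np.median(p)
    P=np.array([(u-c["cx"])/c["fx"]*z,-(v-c["cy"])/c["fy"]*z,-z,1])
    return (np.linalg.inv(c["camera_from_world"])@P)[:3]
def cloud(c):
    v,u=np.nonzero(c["depth"]>0); z=c["depth"][v,u]
    P=np.stack([(u-c["cx"])/c["fx"]*z,-(v-c["cy"])/c["fy"]*z,-z,np.ones(len(z))])
    return (np.linalg.inv(c["camera_from_world"])@P)[:3].T,u,v
def ray_z(c,px,zw):
    T=np.linalg.inv(c["camera_from_world"]); d=T[:3,:3]@np.array([(px[0]-c["cx"])/c["fx"],-(px[1]-c["cy"])/c["fy"],-1]); o=T[:3,3]
    return o+d*(zw-o[2])/d[2]
E
python3 - <<'E'
from h import *
np.set_printoptions(precision=1,suppress=True)
for n in ["scene","side"]:
    c=capture(n); cv2.imwrite(f"pics/{n}0.png",c["color"][...,::-1])
    np.savez(f"{n}0.npz",**c); print(n,[k for k in c], np.linalg.inv(c["camera_from_world"])[:3,3])
    for q in ["station","deck_mid","squeeze_point","lever_tip","bar","jaw_a","cork_pad","glue_bottle_1","tape_roll","round_letter","driver"]:
        for r in place_of(q,n)[:2]:
            print(q,np.round(r["centre"]),round(r["conf"],2),unproj(c,r["centre"]))
print(sense())
E
```

```text
scene ['color', 'depth', 'fx', 'fy', 'cx', 'cy', 'camera_from_world'] [-141.4 1012.2  898.3]
station [319. 204.] 0.79 [590.   61.8  60.8]
deck_mid [318. 191.] 0.94 [630.7  12.9  63.7]
squeeze_point [343. 175.] 0.7 [ 620.1 -101.8   68.9]
lever_tip [419. 207.] 0.71 [ 381.3 -167.    14.9]
lever_tip [365. 156.] 0.6 [ 602.  -192.   102.8]
bar [286. 206.] 0.77 [631.6 159.4  89. ]
jaw_a [317. 187.] 0.71 [632.8  16.6  80.1]
jaw_a [320. 199.] 0.59 [612.2  25.8  50.7]
cork_pad [377. 230.] 0.84 [421.8   8.4  14.9]
glue_bottle_1 [240. 252.] 0.81 [659.2 318.6  15.5]
glue_bottle_1 [362. 156.] 0.71 [ 603.5 -179.9  107.3]
round_letter [416. 204.] 0.54 [ 401.8 -188.2    6. ]
driver [399. 176.] 0.59 [ 522.7 -293.1   12.5]
side ['color', 'depth', 'fx', 'fy', 'cx', 'cy', 'camera_from_world'] [ 485.1 -871.5  724.5]
station [334. 216.] 0.84 [610.6 -88.1  88.5]
deck_mid [336. 199.] 0.65 [625.7 -22.5  96.3]
squeeze_point [326. 213.] 0.71 [596.  -42.6  65.5]
squeeze_point [257. 273.] 0.33 [ 391.6 -204.6   15.6]
lever_tip [340. 235.] 0.48 [ 617.8 -155.3   76.7]
bar [336. 180.] 0.86 [642.9  83.9  92.8]
jaw_a [342. 194.] 0.42 [651.7  10.5  89.9]
jaw_a [330. 202.] 0.41 [613.3   1.1  68.3]
cork_pad [275. 229.] 0.96 [441.3 -35.6  14.9]
glue_bottle_1 [328. 168.] 0.6 [631.2 167.9  86.5]
tape_roll [368. 242.] 0.68 [ 703.2 -125.5   10.2]
tape_roll [344. 195.] 0.43 [657.6  14.9  81.4]
round_letter [257. 275.] 0.61 [ 391.3 -209.1   13. ]
driver [316. 302.] 0.59 [ 532.6 -312.     8.6]
driver [331. 180.] 0.28 [627.3  88.6  93.2]
{'time_s': 1.2, 'joints': array([-0.2,  0.3,  1.5, -0. ,  1.3, -0.2]), 'dq': array([-0., -0.,  0., -0., -0., -0.]), 'tau': array([  0. , -41.2, -26. ,  -0. ,   0. ,  -0. ]), 'eef_pos': array([525. ,  -0. , 209.2]), 'ee_rot': array([0. , 0.7, 0.7, 0. ]), 'force': array([0.2, 0.4, 0.6]), 'wrist_torque': array([-0.,  0.,  0.]), 'grip_force': 0.0, 'grip_width': 0.997214507246665}
```

View pics/scene0.png

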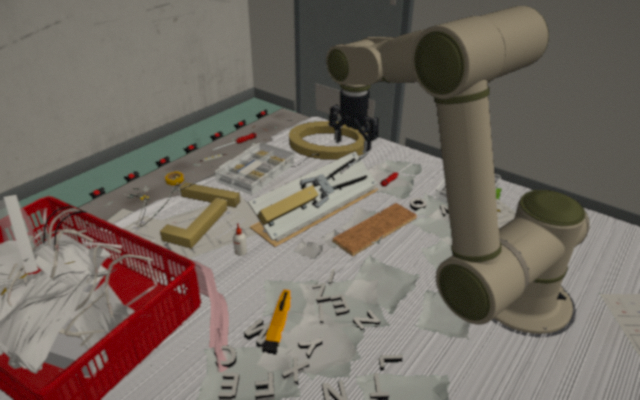

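View pics/side0.png

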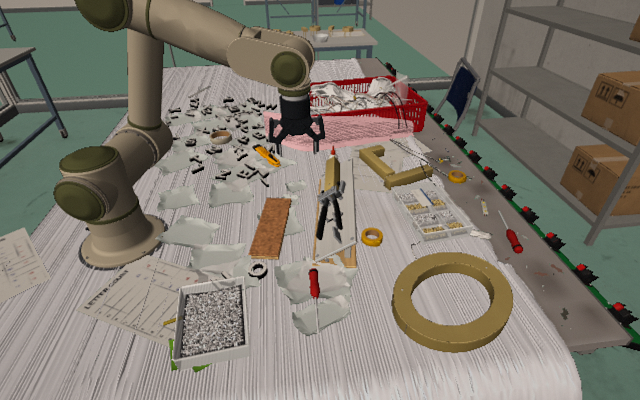

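The scene picture shows the station at about (315,200), the bar at (287,205), and the pad at (375,230). The side picture shows the pliers at (330,205), the pad at (272,228), and the tape, round letter and driver clear of the work. Next I'll look from the wrist and fit the deck.

```bash
cat >> h.py <<'E'
def wcap():
    s=sense(); c=capture("wrist"); q=s["ee_rot"]; T=np.eye(4); T[:3,:3]=R.from_quat([q[1],q[2],q[3],q[0]]).as_matrix(); T[:3,3]=s["eef_pos"]
    c["camera_from_world"]=np.linalg.inv(T@c["mount"]); return c
E
python3 - <<'E'
from h import *
np.set_printoptions(precision=1,suppress=True)
c=wcap(); np.savez("w0.npz",**c); cv2.imwrite("pics/w0.png",c["color"][...,::-1])
print(c["mount"],c["fx"])
for q in ["station","deck_mid","squeeze_point","lever_tip","bar","jaw_a","cork_pad"]:
    for r in place_of(q,"wrist")[:2]:
        print(q,np.round(r["centre"]),round(r["conf"],2),unproj(c,r["centre"]))
E
```

```text
[[   0.     1.     0.3   78.6]
 [   1.    -0.    -0.    -0.6]
 [   0.     0.3   -1.  -163.8]
 [   0.     0.     0.     1. ]] 322.055919964153
station [409. 142.] 0.61 [614.9  26.6  49.2]
deck_mid [428. 159.] 0.91 [616.4  20.9 105.3]
deck_mid [396. 248.] 0.47 [608.5 -87.8  57.8]
squeeze_point [392. 251.] 0.86 [604.6 -93.1  54.9]
lever_tip [396. 354.] 0.86 [ 603.7 -181.6  109.8]
bar [459.  20.] 0.58 [633.4 128.3  93.9]
bar [393. 355.] 0.26 [ 599.  -177.5  115.4]
jaw_a [406. 154.] 0.85 [600.8  22.8  94. ]
jaw_a [451. 162.] 0.62 [631.6  21.  115.7]
cork_pad [241. 163.] 0.97 [435.9  -3.2  15.6]
```

View pics/w0.png

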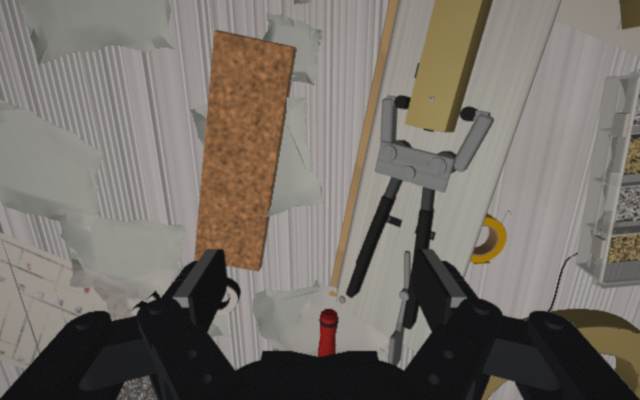

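The wrist view shows the pliers clearly: cover plate (415,163), handles down to (355,290) and (412,320), lever (398,320), bar end (430,125) and cork pad (245,150). Now the deck plane and pose.

```bash
cat > fit.py <<'E'
from h import *
from scipy.optimize import least_squares
np.set_printoptions(precision=2,suppress=True)
t=np.radians(35)
def frame(yaw):
    s,c=np.sin(yaw),np.cos(yaw); ex=np.array([c,s,0]); v=np.array([-s,c,0]); z=np.array([0,0,1.])
    return ex*np.cos(t)+z*np.sin(t), v, -ex*np.sin(t)+z*np.cos(t)
def deckfit(P):
    m=(abs(P[:,0]-615)<130)&(abs(P[:,1])<240)&(P[:,2]>20)&(P[:,2]<140); Q=P[m]
    best=None
    for yaw in np.radians(np.arange(-25,6,0.5)):
        n=frame(yaw)[2]; h=Q@n; H,e=np.histogram(h,bins=np.arange(h.min(),h.max(),1.5)); k=H.argmax()
        if best is None or H[k]>best[0]: best=(H[k],yaw,e[k]+.75)
    _,yaw,d=best
    for w in (4,3,2):
        s=abs(Q@frame(yaw)[2]-d)<w
        yaw,d=least_squares(lambda p:(Q[s]@frame(p[0])[2]-p[1]),[yaw,d],x_scale=[.01,1]).x
    return yaw,d,Q[abs(Q@frame(yaw)[2]-d)<2.5]
E
python3 - <<'E'
from fit import *
for f in ["w0","scene0","side0"]:
    c=dict(np.load(f+".npz")); P,u,v=cloud(c); yaw,d,Q=deckfit(P)
    U,V,N=frame(yaw); z=62; A=Q@U;B=Q@V
    # deck_mid at height 62: point on plane; horizontal ex coordinate
    ex=np.array([np.cos(yaw),np.sin(yaw),0]); xc=(62*np.cos(t)-d)/np.sin(t); u0=xc*np.cos(t)+62*np.sin(t)
    print(f,np.degrees(yaw),d,len(Q),"xc",xc,"U range-u0",np.percentile(A-u0,[0.5,99.5]),"V",np.percentile(B,[.5,99.5]))
    for vb in (B.min(),B.max()): pass
    # pad
    m=(abs(P[:,0]-430)<90)&(abs(P[:,1])<190)&(abs(P[:,2]-16)<5)
    col=c["color"][v,u].astype(int); m&=(col[:,0]-col[:,2]>50)
    pts=P[m][:,:2].astype(np.float32); (cx,cy),wh,a=cv2.minAreaRect(pts); print("pad",cx,cy,wh,a,np.median(P[m][:,2]))
E
```

```text
w0 -9.519806641869726 -305.5016105737912 27116 xc 621.170980429972 U range-u0 [-65.53  63.07] V [-117.82  255.35]
pad 432.7628479003906 -5.0091094970703125 (266.17022705078125, 82.10688781738281) 78.98837280273438 15.289094067746504
scene0 -9.578439300037775 -305.1504966782357 2142 xc 620.5588320338677 U range-u0 [-67.36  65.05] V [-130.68  334.66]
pad 432.5589599609375 -2.09259033203125 (267.1736145019531, 88.36676788330078) 78.5439682006836 16.567942954089517
side0 -9.560899482697874 -304.66128418933124 1909 xc 619.7059160877094 U range-u0 [-70.2   63.66] V [-141.38  325.31]
pad 432.04754638671875 -7.053497314453125 (271.6771545410156, 82.15839385986328) 78.82421875 15.15516506849815
```

```bash
python3 - <<'E'
from fit import *
yaw=np.radians(-9.55)
U,V,N=frame(yaw); d={"w0":-305.5,"scene0":-305.15,"side0":-304.66}
for f in d:
    c=dict(np.load(f+".npz")); P,u,v=cloud(c)
    A=P@U-(620.8*np.cos(t)+62*np.sin(t)); B=P@V; H=P@N-d[f]; col=c["color"][v,u].astype(int)
    m=(abs(A)<58)&(abs(H)<2.5); hb,e=np.histogram(B[m],bins=np.arange(-160,380,10)); print(f,"ends",np.sort(B[m])[[5,20,-20,-5]],[(int(x),int(k)) for x,k in zip(e,hb) if k and (x<-80 or x>300)])
    brass=(col[:,0]-col[:,2]>45)
    m=brass&(H>30)&(H<42)&(abs(A)<40); print(" bar top", m.sum(),np.percentile(A[m],[1,99]),np.percentile(B[m],[1,99]),np.median(H[m]))
    m=(H>42)&(H<56)&(abs(A)<60)&(abs(B-115)<60)&~brass; print(" cover",m.sum(),np.percentile(A[m],[1,99]),np.percentile(B[m],[1,99]),np.median(H[m]))
    m=(H>12)&(H<60)&(abs(A)<70)&(B<110); 
    for b in range(-110,100,15):
        k=m&(abs(B-b)<7)
        if k.sum()>3: print("   B",b,np.percentile(A[k],[2,50,98]),np.median(H[k]))
E
```

```text
w0 ends [-94.85 -94.05 256.6  256.86] [(-100, 204), (-90, 560)]
 bar top 5670 [-18.76  16.04] [148.06 245.47] 36.11529758693385
 cover 2557 [-32.8   31.59] [ 99.04 128.36] 45.31949771627285
   B -95 [32.35 32.84 33.63] 27.881746079015727
   B -80 [25.73 30.58 32.11] 40.95729217968329
   B -65 [23.7  28.3  29.92] 41.39262454476042
   B -50 [-36.33  24.94  36.48] 32.22431509877137
   B -35 [-36.95  24.01  36.82] 34.71654210607832
   B -20 [-35.46  22.6   35.25] 35.38810316664609
   B -5 [-34.35  17.85  30.64] 35.20048411958453
   B 10 [-33.14 -23.61  24.11] 33.476602187482854
   B 25 [-31.16 -22.33  21.67] 34.01377605542149
   B 40 [-28.92 -19.5   27.94] 35.151305766216524
   B 55 [-26.59  17.36  26.37] 35.20499999337176
   B 70 [-24.34  15.13  24.34] 34.821687798698804
   B 85 [-21.75  13.03  21.44] 33.296222288906506
scene0 ends [-1726.82 -1711.41   817.28   863.25] [(-100, 19), (-90, 46), (310, 45), (320, 49), (330, 45)]
 bar top 791 [-26.97  21.22] [149.64 633.43] 35.77051331834832
 cover 163 [-31.97  32.14] [ 98.35 130.09] 46.35811133000038
   B -95 [30.06 30.42 31.32] 36.64809082
[... 763 characters left out ...]
4
 cover 113 [-34.06  29.64] [ 95.73 126.21] 45.24864847892292
   B -95 [26.5  31.03 32.4 ] 35.64925417317346
   B -80 [25.5  29.02 30.81] 40.47026592586542
   B -65 [22.4  26.74 28.27] 36.22248223088678
   B -50 [-39.07  24.57  35.33] 27.451024895781927
   B -35 [-37.69 -29.26  34.99] 30.28850500058587
   B -20 [-35.35  21.02  33.71] 32.04209428448462
   B -5 [-35.84 -26.5   32.49] 33.998183718964185
   B 10 [-32.53 -23.59  30.18] 29.89725453615594
   B 25 [-30.45 -22.59  28.98] 29.839744125583877
   B 40 [-28.53 -21.42  27.49] 31.11241020356664
   B 55 [-25.66 -18.68  25.26] 32.55804061248182
   B 70 [-24.25 -16.07  22.42] 31.82985826998899
   B 85 [-21.15 -14.58  19.43] 30.921712277879976
```

```bash
cat >> fit.py <<'E'
yaw=np.radians(-9.55); U,V,N=frame(yaw); ex=np.array([np.cos(yaw),np.sin(yaw),0])
P0=ex*620.8+V*117+np.array([0,0,62.])
def tool():
    s=sense(); q=s["ee_rot"]; return s,R.from_quat([q[1],q[2],q[3],q[0]]).as_matrix(),np.array(s["eef_pos"])
def togo(u,v,n,Rt=None,p=None):
    s,M,x=tool(); Rt=np.stack([V,U,-N],1) if Rt is None else Rt
    g=P0+u*U+v*V+n*N if p is None else np.array(p)
    print("t",s["time_s"],"rot(tool)",np.round(R.from_matrix(M.T@Rt).as_rotvec(),3),"shift now",M.T@(g-x),"after turn",Rt.T@(g-x))
def where():
    s,M,x=tool(); print("deck uvn",(x-P0)@U,(x-P0)@V,(x-P0)@N)
E
python3 -c "
from fit import *
togo(0,-95,80)"
```

```text
t 1.6 rot(tool) [-0.61 -0.05  0.16] shift now [-73.7   45.59  81.62] after turn [-65.11   0.02  99.66]
```

```bash
python3 -m jog '[{"ax":-0.152,"ay":-0.012,"az":0.04,"jaw":-1},{"ax":-0.153,"ay":-0.013,"az":0.04,"jaw":-1},{"ax":-0.152,"ay":-0.012,"az":0.04,"jaw":-1},{"ax":-0.153,"ay":-0.013,"az":0.04,"jaw":-1},{"tx":-40,"tz":20,"jaw":-1}]' 60; python3 -c "
from fit import *
togo(0,-95,80)"
```

```text
t 1.6 rot(tool) [-0.61 -0.05  0.16] shift now [-73.7   45.59  81.62] after turn [-65.11   0.02  99.66]schema error: expected keys tx, ty, tz, ax, ay, az, jaw
```

All keys are needed in every row.

```bash
python3 -m jog '[{"tx":0,"ty":0,"tz":0,"ax":-0.152,"ay":-0.012,"az":0.04,"jaw":-1},{"tx":0,"ty":0,"tz":0,"ax":-0.153,"ay":-0.013,"az":0.04,"jaw":-1},{"tx":0,"ty":0,"tz":0,"ax":-0.152,"ay":-0.012,"az":0.04,"jaw":-1},{"tx":0,"ty":0,"tz":0,"ax":-0.153,"ay":-0.013,"az":0.04,"jaw":-1},{"tx":-40,"ty":0,"tz":20,"ax":0,"ay":0,"az":0,"jaw":-1}]' 60; python3 -c "
from fit import *
togo(0,-95,80)"
```

```text
time_s: 2.22
eef_pos: [528.6, -39.5, 192.9]
ee_rot: [0.23, 0.726, 0.617, 0.196]
force: [1.1, 0.4, 0.6]
grip_width: 0.998
grip_force: 0.0
t 2.225 rot(tool) [ 0. -0.  0.] shift now [-26.96   0.77  80.46] after turn [-26.71   1.09  80.54]
```

```bash
python3 -m jog '[{"tx":-25,"ty":0,"tz":40,"ax":0,"ay":0,"az":0,"jaw":-1},{"tx":0,"ty":0,"tz":40,"ax":0,"ay":0,"az":0,"jaw":-1},{"tx":0,"ty":0,"tz":0,"ax":0,"ay":0,"az":0,"jaw":-1}]'; python3 - <<'E'
from fit import *
togo(0,-95,80); where()
c=wcap(); cv2.imwrite("pics/w1.png",c["color"][...,::-1]); P,u,v=cloud(c)
yw,d,Q=deckfit(P); print("fit yaw",np.degrees(yw),d,P0@N)
A=(P-P0)@U;B=(P-P0)@V;H=(P-P0)@N
m=(H>12)&(H<60)&(abs(A)<60)
for b in range(-230,60,15):
    k=m&(abs(B-b)<4)
    if k.sum()>3: print("v",b,np.percentile(A[k],[2,50,98]),np.median(H[k]))
for q in ["squeeze_point","lever_tip","deck_mid"]:
    for r in place_of(q,"wrist")[:2]: print(q,np.round(r["centre"]),round(r["conf"],2),unproj(c,r["centre"]))
E
```

```text
time_s: 2.6
eef_pos: [570.4, -73.5, 124.9]
ee_rot: [0.227, 0.728, 0.617, 0.194]
force: [0.3, 0.1, 0.4]
grip_width: 1.004
grip_force: 0.0
t 2.6 rot(tool) [-0. -0. -0.] shift now [-0.12  1.66 -2.08] after turn [-0.12  1.67 -2.08]
deck uvn -1.66824430371318 -94.88045370764621 77.92271135123438
fit yaw -9.548095159055064 -305.2343567386587 -305.2888249408118
v -200 [25.24 28.15 31.37] 45.551143713895996
v -185 [23.06 25.97 29.28] 45.59231948784762
v -170 [21.12 24.29 27.05] 31.699759150597142
v -155 [-38.18  22.25  35.7 ] 35.23480172142824
v -140 [-36.6   21.09  34.21] 35.566411345591575
v -125 [-35.08  19.89  32.9 ] 35.4977883620293
v -110 [-33.84  16.23  30.74] 35.369984097675996
v -95 [-31.82  12.52  29.27] 35.19634465756277
v -80 [-30.   -20.14  27.37] 35.6236631529161
v -65 [-28.08  15.46  25.46] 35.59872758173249
v -50 [-25.74  13.21  23.49] 35.574733900962855
v -35 [-22.86  -1.28  20.59] 33.61224178927523
v -20 [-31.77  -1.26  28.67] 44.293574398991794
v -5 [-32.81  -1.32  30.12] 45.287992930540696
v 10 [-41.34  -1.35  38.71] 44.89685134571003
v 25 [-45.04  -1.31  42.34] 28.4508815456624
squeeze_point [323. 200.] 0.65 [614.74 -87.4   62.18]
lever_tip [355. 332.] 0.92 [ 672.74 -321.91    1.12]
deck_mid [278.  61.] 0.64 [582.72  18.45  87.47]
```

View pics/w1.png

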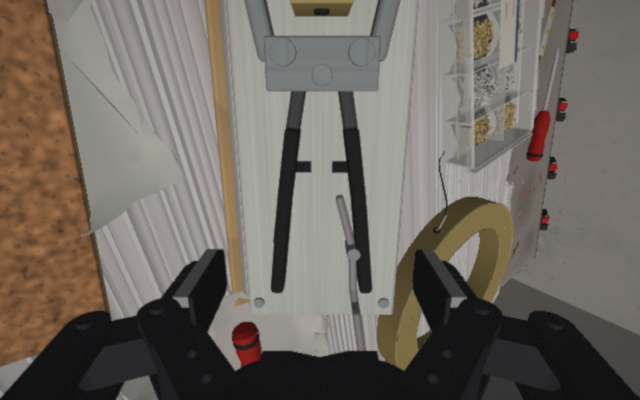

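The view shows the handles at columns 285 and 350 (tails at row 292), the cover with pins at (282,50) and (361,50), and the lever at (355,300). The gripper straddles the handles symmetrically.

```bash
python3 - <<'E'
from fit import *
c=wcap()
for px in [(282,50),(361,50),(278,291),(364,291),(286,130),(321,4)]:
    p=unproj(c,px,n=1)-P0; print(px,p@U,p@V,p@N)
E
python3 -m jog '[{"tx":0,"ty":1,"tz":35,"ax":0,"ay":0,"az":0,"jaw":-1},{"tx":0,"ty":0,"tz":33,"ax":0,"ay":0,"az":0,"jaw":-1},{"tx":0,"ty":0,"tz":0,"ax":0,"ay":0,"az":0,"jaw":-1}]' 60
python3 -c "
from fit import *
where()"
```

```text
(282, 50) -20.965950432053393 3.9687040558204028 49.67599614332081
(361, 50) 23.355175093016257 4.159993434604603 49.16823000273457
(278, 291) -35.913704597854924 -187.57625675514007 0.6715361563922249
(364, 291) 34.48426935748054 -163.45447191380197 35.02090358220268
(286, 130) -21.379061590131005 -42.146382455682485 35.59816315495104
(321, 4) 0.8661288083717524 29.883022147804333 36.07185035183453
time_s: 3.22
eef_pos: [610.0, -79.7, 71.5]
ee_rot: [0.229, 0.728, 0.617, 0.194]
force: [-0.3, -0.3, 0.2]
grip_width: 1.0
grip_force: 0.0
deck uvn 0.5285639820425955 -94.36400170074643 11.215959150798657
```

```bash
sed -i 's/V\*117/V*120.5/' fit.py
python3 -m jog '[{"tx":3,"ty":0,"tz":0,"ax":0,"ay":0,"az":0,"jaw":0},{"tx":0,"ty":0,"tz":0,"ax":0,"ay":0,"az":0,"jaw":1},{"tx":0,"ty":0,"tz":0,"ax":0,"ay":0,"az":0,"jaw":1},{"tx":0,"ty":0,"tz":0,"ax":0,"ay":0,"az":0,"jaw":1},{"tx":0,"ty":0,"tz":0,"ax":0,"ay":0,"az":0,"jaw":1}]' 60
python3 -m jog '[{"tx":0,"ty":0,"tz":0,"ax":0,"ay":0,"az":0,"jaw":1},{"tx":0,"ty":0,"tz":0,"ax":0,"ay":0,"az":0,"jaw":1},{"tx":0,"ty":0,"tz":0,"ax":0,"ay":0,"az":0,"jaw":1}]' 60
```

```text
time_s: 3.85
eef_pos: [610.9, -77.2, 73.2]
ee_rot: [0.23, 0.727, 0.616, 0.195]
force: [0.2, -0.2, -0.3]
grip_width: -0.0
grip_force: 0.0
time_s: 4.22
eef_pos: [610.6, -77.1, 71.9]
ee_rot: [0.229, 0.728, 0.616, 0.195]
force: [-0.1, -0.0, 0.6]
grip_width: 0.004
grip_force: 0.0
```

```bash
python3 - <<'E'
from fit import *
where()
c=wcap(); a=c["color"][...,::-1]
s=capture("side"); b=cv2.resize(s["color"][150:280,260:420,::-1],None,fx=3,fy=3)
b=cv2.resize(b,(480,390)); out=np.zeros((400,800,3),np.uint8); out[:,:400]=a[:,120:520]; out[:325,400:]=cv2.resize(b,(400,325)); cv2.imwrite("pics/w2.png",out); print(sense()["grip_width"])
E
```

```text
deck uvn 0.9046753412460923 -95.194601151476 11.494682359011405
-0.005357155455339519
```

View pics/w2.png

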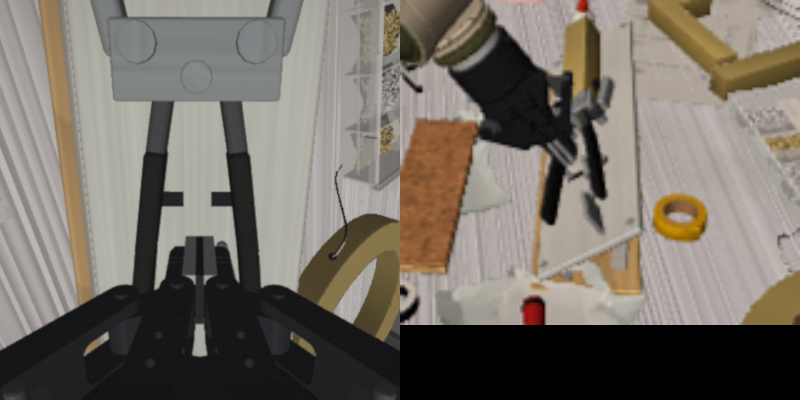

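The fingers have shut between or above the handles at (319,250), and the handles are still apart. I'll check the fingers' actual height against the handles.

```bash
python3 - <<'E'
from fit import *
print("tip true uvn", end=" "); where()
for n in ["wrist","side","scene"]:
    c=wcap() if n=="wrist" else capture(n)
    P,u,v=cloud(c); A=(P-P0)@U;B=(P-P0)@V;H=(P-P0)@N
    m=(H>5)&(H<70)&(abs(A)<60)
    print(n)
    for b in range(-170,-40,12):
        k=m&(abs(B-b)<6)
        if k.sum()>3: print("v",b,[(round(float(x)),round(float(np.median(H[k&(abs(A-x)<4)])),0)) for x in range(-44,48,8) if (k&(abs(A-x)<4)).sum()>1])
E
```

```text
tip true uvn deck uvn 0.953167506075936 -95.16927636925891 11.52420322398682
wrist
v -122 [(-28, 26.0), (20, 22.0), (28, 35.0)]
v -110 [(-36, 35.0), (-28, 36.0), (-20, 29.0), (4, 70.0), (20, 35.0), (28, 36.0)]
v -98 [(-36, 35.0), (-28, 36.0), (-20, 33.0), (-4, 70.0), (4, 70.0), (12, 27.0), (20, 35.0), (28, 36.0)]
v -86 [(-28, 36.0), (-20, 35.0), (-12, 54.0), (-4, 56.0), (4, 56.0), (12, 54.0), (20, 36.0), (28, 36.0)]
v -74 [(-28, 36.0), (-20, 35.0), (12, 28.0), (20, 36.0), (28, 35.0)]
v -62 [(-28, 35.0), (-20, 36.0), (12, 33.0), (20, 36.0), (28, 34.0)]
v -50 [(-28, 35.0), (-20, 36.0), (-12, 29.0), (12, 34.0), (20, 36.0)]
side
v -170 [(-36, 29.0), (-28, 28.0), (20, 29.0), (28, 29.0), (36, 30.0)]
v -158 [(-36, 36.0), (-28, 31.0), (20, 30.0), (28, 36.0), (36, 28.0)]
v -146 [(-36, 37.0), (-28, 28.0), (20, 29.0), (28, 37.0), (36, 29.0)]
v -134 [(-36, 36.0), (-28, 30.0), (20, 35.0), (28, 36.0), (36, 32.0)]
v -122 [(-36, 36.0), (-28, 29.0), (20, 33.0), (28, 35.0)]
v -110 [(-36, 36.0), (-28, 31.0), (-20, 31.0), (-12, 50.0), (-4, 53.0), (4, 54.0), (12, 31.0), (20, 36.0), (28, 31.0)]
v -98 [(-28, 35.0), (-20, 27.0), (-12, 54.0), (-4, 65.0), (4, 45.0), (12, 52.0), (20, 36.0), (28, 34.0)]
v -86 [(-28, 37.0), (-20, 24.0), (12, 54.0), (20, 36.0), (28, 29.0)]
v -74 [(-28, 9.0), (20, 36.0), (28, 30.0)]
v -62 [(20, 36.0), (28, 25.0)]
v -50 [(20, 32.0)]
scene
v -146 [(-36, 24.0)]
v -134 [(-36, 34.0), (-28, 34.0), (-12, 7.0)]
v -122 [(-36, 29.0), (-28, 37.0), (28, 33.0)]
v -110 [(-44, 6.0), (-36, 28.0), (-28, 33.0), (20, 31.0), (28, 38.0)]
v -98 [(-28, 35.0), (-20, 35.0), (-12, 50.0), (20, 33.0), (28, 35.0), (44, 6.0)]
v -86 [(-28, 32.0), (-20, 36.0), (-12, 57.0), (-4, 56.0), (4, 55.0), (12, 52.0), (20, 33.0), (28, 35.0)]
v -74 [(-28, 28.0), (-20, 33.0), (20, 36.0), (28, 37.0)]
v -62 [(-28, 30.0), (-20, 35.0), (12, 6.0), (20, 34.0), (28, 38.0)]
v -50 [(-20, 33.0), (-12, 33.0), (12, 31.0), (20, 36.0), (28, 33.0)]
```

```bash
python3 - <<'E'
from fit import *
c=wcap(); m=np.linalg.inv(c["mount"])@np.array([[0,0,0,1],[11,0,0,1],[11,0,-19,1]]).T
for k in range(3): print("proj",c["cx"]+c["fx"]*m[0,k]/-m[2,k],c["cy"]-c["fy"]*m[1,k]/-m[2,k],-m[2,k])
print(c["depth"][225:300:6,[300,312,319,326,338]].round())
for r in range(228,300,8):
    p=unproj(c,(314,r),n=1)-P0; print(r,p@U,p@V,p@N)
E
```

```text
proj 320.9809807152136 234.52817709181454 180.4603144131282
proj 321.03688144984676 216.30738579222282 177.12274113549378
proj 321.2393229417462 230.96691437151676 159.01843445370187
[[191. 191. 192. 191. 191.]
 [193. 193. 193. 193. 192.]
 [193. 152. 151. 150. 194.]
 [195. 145. 145. 146. 165.]
 [148. 140. 139. 140. 148.]
 [143. 134. 135. 134. 144.]
 [138. 130. 130. 130. 138.]
 [134. 126. 125. 127. 132.]
 [129. 122. 123. 122. 130.]
 [113. 121. 121. 122. 113.]
 [110. 112. 123. 113. 112.]
 [110. 110. 122. 109. 110.]
 [106. 108. 122. 111. 107.]]
228 -3.022461436019402 -96.18292084085687 0.5511278317339562
236 -2.4242081621242293 -83.64619206427867 37.44188294396212
244 -2.3054351147397933 -83.83898873160632 45.25808720511907
252 -2.190044363408468 -83.76793272653384 52.80428741974199
260 -2.094421668405498 -84.00356251393814 59.11176774701025
268 -1.9949158499570518 -83.79876913748728 65.59279464278025
276 -1.9176852116914187 -84.10901170625948 70.70911171278614
284 -1.9142101988129274 -87.05979363399159 71.47829354121156
292 -1.8540937552385544 -87.7050910472181 75.53494673263312
```

The wrist depth shows that the real fingertips end about 26 mm short of the reported TCP: lowest finger point at n=37, reported 11. So the fingers passed over the handles (36 mm high) and touched nothing. I'll allow for this: back off, open, and go 30 mm deeper.

```bash
python3 -m jog '[{"tx":0,"ty":-1,"tz":-12,"ax":0,"ay":0,"az":0,"jaw":1},{"tx":0,"ty":0,"tz":0,"ax":0,"ay":0,"az":0,"jaw":-1},{"tx":0,"ty":0,"tz":0,"ax":0,"ay":0,"az":0,"jaw":-1},{"tx":0,"ty":0,"tz":0,"ax":0,"ay":0,"az":0,"jaw":-1},{"tx":0,"ty":0,"tz":0,"ax":0,"ay":0,"az":0,"jaw":-1}]' 60
python3 - <<'E'
from fit import *
where(); c=wcap()
P,u,v=cloud(c); M=c["camera_from_world"]; 
s,Rm,x=tool(); T=(P-x)@Rm
m=(abs(T[:,2]+45)<45)&(abs(T[:,0])<16)&(abs(T[:,1])<70)&((P-P0)@N>38)
for y in range(-66,67,6):
    k=m&(abs(T[:,1]-y)<3)
    if k.sum()>3: print(y,"max tool z",np.percentile(T[k,2],99).round(1),k.sum())
E
```

```text
time_s: 5.15
eef_pos: [603.1, -75.8, 81.3]
ee_rot: [0.229, 0.728, 0.616, 0.195]
force: [0.1, 0.8, -0.2]
grip_width: 0.845
grip_force: 0.0
deck uvn 0.05017634090236077 -95.21335868880692 23.501909626546624
-66 max tool z -75.8 752
-60 max tool z -74.5 1702
-54 max tool z -72.8 1758
-48 max tool z -39.2 1396
-42 max tool z -35.4 1433
-36 max tool z -31.5 2042
-30 max tool z -82.7 9
30 max tool z -81.0 63
36 max tool z -31.8 2457
42 max tool z -36.3 1214
48 max tool z -39.5 1521
54 max tool z -73.0 2044
60 max tool z -75.3 1346
66 max tool z -76.7 487
```

```bash
python3 -m jog '[{"tx":0,"ty":0,"tz":0,"ax":0,"ay":0,"az":0,"jaw":-1},{"tx":0,"ty":0,"tz":21,"ax":0,"ay":0,"az":0,"jaw":-1},{"tx":0,"ty":0,"tz":20,"ax":0,"ay":0,"az":0,"jaw":-1},{"tx":0,"ty":0,"tz":0,"ax":0,"ay":0,"az":0,"jaw":-1}]' 60
python3 -m jog '[{"tx":0,"ty":0,"tz":0,"ax":0,"ay":0,"az":0,"jaw":1},{"tx":0,"ty":0,"tz":0,"ax":0,"ay":0,"az":0,"jaw":1},{"tx":0,"ty":0,"tz":0,"ax":0,"ay":0,"az":0,"jaw":1},{"tx":0,"ty":0,"tz":0,"ax":0,"ay":0,"az":0,"jaw":1},{"tx":0,"ty":0,"tz":0,"ax":0,"ay":0,"az":0,"jaw":1}]' 60
python3 -c "
from fit import *
where()"
```

```text
time_s: 5.7
eef_pos: [626.1, -79.5, 46.7]
ee_rot: [0.229, 0.728, 0.617, 0.194]
force: [0.1, -0.3, -0.6]
grip_width: 1.001
grip_force: 0.0
time_s: 6.32
eef_pos: [625.4, -79.5, 48.4]
ee_rot: [0.229, 0.728, 0.617, 0.195]
force: [-10.4, -1.0, 6.7]
grip_width: 0.374
grip_force: 58.6
deck uvn -0.30687721297919807 -95.17003654147555 -16.42196799361565
```

```bash
python3 -m jog '[{"tx":0,"ty":0,"tz":0,"ax":0,"ay":0,"az":0,"jaw":1},{"tx":0,"ty":0,"tz":0,"ax":0,"ay":0,"az":0,"jaw":-1},{"tx":0,"ty":0,"tz":0,"ax":0,"ay":0,"az":0,"jaw":-1},{"tx":0,"ty":0,"tz":0,"ax":0,"ay":0,"az":0,"jaw":-1},{"tx":0,"ty":0,"tz":0,"ax":0,"ay":0,"az":0,"jaw":-1}]' 60
python3 -m jog '[{"tx":0,"ty":0,"tz":-40,"ax":0,"ay":0,"az":0,"jaw":-1},{"tx":0,"ty":0,"tz":-50,"ax":0,"ay":0,"az":0,"jaw":-1},{"tx":-50,"ty":0,"tz":0,"ax":0,"ay":0,"az":0,"jaw":1},{"tx":-60,"ty":-15,"tz":0,"ax":0,"ay":0,"az":0,"jaw":1},{"tx":0,"ty":-15,"tz":0,"ax":0,"ay":0,"az":0,"jaw":1}]'
python3 - <<'E'
from fit import *
where()
c=wcap(); cv2.imwrite("pics/w3.png",c["color"][...,::-1]); P,u,v=cloud(c)
A=(P-P0)@U;B=(P-P0)@V;H=(P-P0)@N
m=(H>12)&(H<55)&(abs(A)<60)
for b in range(-240,60,12):
    k=m&(abs(B-b)<4)
    if k.sum()>3: print("v",b,np.percentile(A[k],[2,50,98]),np.median(H[k]))
E
```

```text
time_s: 6.95
eef_pos: [626.4, -79.7, 47.9]
ee_rot: [0.23, 0.728, 0.616, 0.195]
force: [-0.1, -0.6, -0.0]
grip_width: 1.001
grip_force: 0.0
time_s: 7.58
eef_pos: [533.0, -178.0, 104.8]
ee_rot: [0.231, 0.729, 0.614, 0.194]
force: [-0.3, 0.9, -1.2]
grip_width: 0.379
grip_force: 0.0
deck uvn -29.20154034410527 -207.63558543856288 72.68827944563974
v -216 [-4.63 -3.19  0.83] 45.29052040512036
v -204 [-4.59 -3.03  1.11] 45.00195191492355
v -192 [-4.58 -2.95  1.22] 45.168410894528726
v -180 [-4.51 -2.51  1.43] 40.722728225433244
v -168 [-15.58  -1.36  11.63] 34.9395822975713
v -156 [-16.16  -0.15  12.31] 35.251745681843104
v -144 [-16.6    0.57  12.81] 35.3204735143526
v -132 [-16.97  -0.05  13.26] 35.77557610114329
v -120 [-17.75   0.5   13.72] 35.24838308868044
v -108 [-17.91  -0.39  14.19] 35.24950043404566
v -96 [-18.18  -1.5   14.52] 35.2823049699809
v -84 [-18.48   5.6   14.74] 35.4680347625264
```

View pics/w3.png

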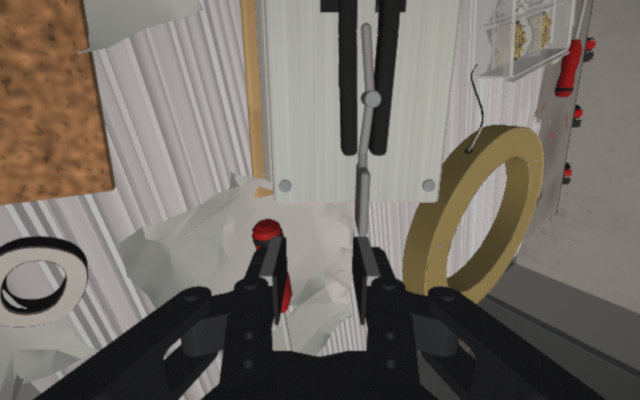

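Locked: the handles measure about 33 mm across, and the paddle is at u≈-2 (column 362, rows 170–235). The fingers are downhill of it. I'll lower with the fingers shut and wait out the clamping time.

```bash
python3 -m jog '[{"tx":1,"ty":-2,"tz":0,"ax":0,"ay":0,"az":0,"jaw":1},{"tx":0,"ty":0,"tz":0,"ax":0,"ay":0,"az":0,"jaw":1},{"tx":1,"ty":0,"tz":36,"ax":0,"ay":0,"az":0,"jaw":1},{"tx":1,"ty":0,"tz":36,"ax":0,"ay":0,"az":0,"jaw":1},{"tx":0,"ty":0,"tz":2,"ax":0,"ay":0,"az":0,"jaw":1}]' 60
python3 -m jog '[{"tx":0,"ty":0,"tz":0,"ax":0,"ay":0,"az":0,"jaw":1},{"tx":0,"ty":0,"tz":0,"ax":0,"ay":0,"az":0,"jaw":1},{"tx":0,"ty":0,"tz":0,"ax":0,"ay":0,"az":0,"jaw":1},{"tx":0,"ty":0,"tz":0,"ax":0,"ay":0,"az":0,"jaw":1},{"tx":0,"ty":0,"tz":0,"ax":0,"ay":0,"az":0,"jaw":1}]'
python3 -m jog '[{"tx":0,"ty":0,"tz":0,"ax":0,"ay":0,"az":0,"jaw":1},{"tx":0,"ty":0,"tz":0,"ax":0,"ay":0,"az":0,"jaw":1},{"tx":0,"ty":0,"tz":0,"ax":0,"ay":0,"az":0,"jaw":1},{"tx":0,"ty":0,"tz":0,"ax":0,"ay":0,"az":0,"jaw":1},{"tx":0,"ty":0,"tz":0,"ax":0,"ay":0,"az":0,"jaw":1}]'
python3 - <<'E'
from fit import *
where()
c=wcap(); P,u,v=cloud(c); s,Rm,x=tool(); T=(P-x)@Rm; A=(P-P0)@U;B=(P-P0)@V;H=(P-P0)@N
k=(abs(T[:,2]+40)<16)&(abs(T[:,0])<16)&(abs(T[:,1])<22)
print("finger y",np.percentile(T[k,1],[1,99]),"max z",T[k,2].max())
k=(H>40)&(H<50)&(abs(B+186)<6)&(abs(A)<40); print("paddle",np.percentile(A[k],[2,98]) if k.sum() else None)
E
```

```text
time_s: 8.25
eef_pos: [574.8, -176.7, 41.1]
ee_rot: [0.228, 0.728, 0.617, 0.195]
force: [-0.0, 0.7, 1.2]
grip_width: -0.0
grip_force: 0.0
time_s: 8.88
eef_pos: [574.4, -178.0, 42.9]
ee_rot: [0.229, 0.728, 0.616, 0.195]
force: [0.5, -0.1, 0.2]
grip_width: -0.001
grip_force: 0.0
time_s: 9.5
eef_pos: [574.4, -177.9, 42.7]
ee_rot: [0.229, 0.728, 0.616, 0.195]
force: [-0.1, -0.1, -0.1]
grip_width: 0.0
grip_force: 0.0
deck uvn -31.404708967394853 -200.62987444919142 -1.5927109965441943
finger y [-14.18  12.45] max z -24.233333468146864
paddle [-38.29   0.76]
```

```bash
python3 -m jog '[{"tx":0,"ty":10,"tz":0,"ax":0,"ay":0,"az":0,"jaw":1},{"tx":0,"ty":8,"tz":0,"ax":0,"ay":0,"az":0,"jaw":1},{"tx":0,"ty":8,"tz":0,"ax":0,"ay":0,"az":0,"jaw":1},{"tx":0,"ty":8,"tz":0,"ax":0,"ay":0,"az":0,"jaw":1},{"tx":0,"ty":6,"tz":0,"ax":0,"ay":0,"az":0,"jaw":1}]'
python3 -m jog '[{"tx":0,"ty":5,"tz":0,"ax":0,"ay":0,"az":0,"jaw":1},{"tx":0,"ty":5,"tz":0,"ax":0,"ay":0,"az":0,"jaw":1},{"tx":0,"ty":0,"tz":0,"ax":0,"ay":0,"az":0,"jaw":1}]'
python3 - <<'E'
from fit import *
where()
c=wcap(); P,u,v=cloud(c); A=(P-P0)@U;B=(P-P0)@V;H=(P-P0)@N
for b in (-110,-130,-150,-160,-175):
    k=(H>28)&(H<50)&(abs(B-b)<4)&(abs(A)<60); print(b,np.percentile(A[k],[2,98]) if k.sum() else None)
E
```

```text
time_s: 10.18
eef_pos: [606.6, -183.0, 65.4]
ee_rot: [0.229, 0.728, 0.617, 0.194]
force: [-1.5, 0.0, -0.9]
grip_width: -0.002
grip_force: 0.6
time_s: 10.55
eef_pos: [615.1, -184.8, 71.6]
ee_rot: [0.23, 0.728, 0.616, 0.195]
force: [-0.6, -0.8, -0.4]
grip_width: -0.002
grip_force: 0.4
deck uvn 18.9991315122653 -200.66103822512056 -1.5504972257799308
-110 [-33.62  30.35]
-130 [-34.65  32.5 ]
-150 [-36.84  34.79]
-160 [-37.93  35.91]
-175 [26.61 33.16]
```

Sprung open. Now over to the bar.

```bash
python3 -m jog '[{"tx":0,"ty":-12,"tz":-20,"ax":0,"ay":0,"az":0,"jaw":1},{"tx":0,"ty":-8,"tz":-50,"ax":0,"ay":0,"az":0,"jaw":1},{"tx":50,"ty":0,"tz":-25,"ax":0,"ay":0,"az":0,"jaw":-1},{"tx":60,"ty":0,"tz":0,"ax":0,"ay":0,"az":0,"jaw":-1},{"tx":60,"ty":0,"tz":0,"ax":0,"ay":0,"az":0,"jaw":-1}]'
python3 -m jog '[{"tx":55,"ty":0,"tz":0,"ax":0,"ay":0,"az":0,"jaw":-1},{"tx":50,"ty":0,"tz":0,"ax":0,"ay":0,"az":0,"jaw":-1},{"tx":0,"ty":0,"tz":0,"ax":0,"ay":0,"az":0,"jaw":-1}]'
python3 - <<'E'
from fit import *
where()
c=wcap(); cv2.imwrite("pics/w4.png",c["color"][...,::-1]); P,u,v=cloud(c)
A=(P-P0)@U;B=(P-P0)@V;H=(P-P0)@N; col=c["color"][v,u].astype(int)
k=(col[:,0]-col[:,2]>45)&(abs(H-36)<3)&(abs(A)<40)&(B<240)
print("bar top",np.percentile(A[k],[1,99]),np.percentile(B[k],[.2,1,99,99.8]),np.median(H[k]), cv2.minAreaRect(np.stack([A[k],B[k]],1).astype(np.float32)))
for b in range(0,240,15):
    j=k&(abs(B-b)<5)
    l=(H>5)&(H<15)&(abs(B-b)<5)&(abs(A)<50)
    print(b,np.percentile(A[j],[2,98]) if j.sum()>5 else None, np.median(A[l]) if l.sum()>20 else None)
E
```

```text
time_s: 11.22
eef_pos: [570.7, -18.0, 138.1]
ee_rot: [0.229, 0.728, 0.616, 0.194]
force: [0.4, -0.9, -0.6]
grip_width: 0.639
grip_force: 0.0
time_s: 11.6
eef_pos: [586.6, 78.1, 137.1]
ee_rot: [0.227, 0.727, 0.618, 0.194]
force: [-0.1, 0.7, -0.6]
grip_width: 1.001
grip_force: 0.0
deck uvn -2.207717186547068 53.87360198376215 93.22131559359609
bar top [-18.93  15.49] [ 27.28  28.9  182.47 183.4 ] 35.998191235005365 ((-1.6751670837402344, 105.25000762939453), (35.32619094848633, 157.15113830566406), 0.02856181561946869)
0 None None
15 None None
30 [-18.54  15.21] None
45 [-18.99  15.51] 23.47015678401072
60 [-18.45  15.17] None
75 [-18.53  14.85] -25.770781224687088
90 [-18.47  15.12] None
105 [-18.31  15.16] None
120 [-18.04  14.95] None
135 [-18.5   15.06] None
150 [-18.28  15.13] None
165 [-18.59  15.15] None
180 [-18.46  14.9 ] None
195 None None
210 None None
225 None None
```

View pics/w4.png

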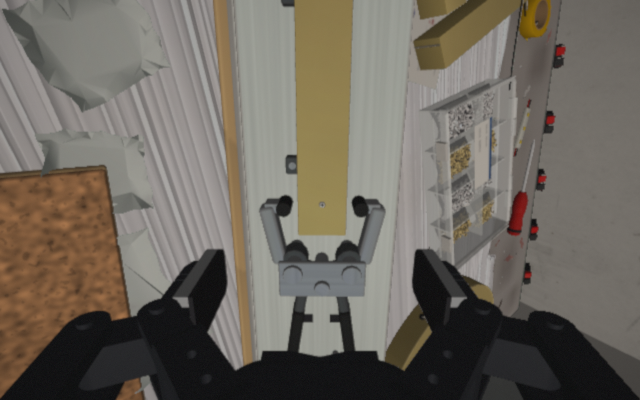

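The picture shows the jaws open with noses at (284,206) and (359,206), clear of the bar. The bar is straight with its near end at (322,235), and the near stop is at (291,164). Next is the grasp.

```bash
python3 -m jog '[{"tx":34,"ty":0,"tz":0,"ax":0,"ay":0,"az":0,"jaw":-1},{"tx":34,"ty":0.5,"tz":14,"ax":0,"ay":0,"az":0,"jaw":-1},{"tx":0,"ty":0,"tz":50,"ax":0,"ay":0,"az":0,"jaw":-1},{"tx":0,"ty":0,"tz":40,"ax":0,"ay":0,"az":0,"jaw":-1},{"tx":0,"ty":0,"tz":10,"ax":0,"ay":0,"az":0,"jaw":-1}]' 70
python3 -m jog '[{"tx":0,"ty":0,"tz":0,"ax":0,"ay":0,"az":0,"jaw":-1}]'
python3 -c "
from fit import *
togo(-1.5,122.5,-21); where()"
```

```text
time_s: 12.28
eef_pos: [662.1, 129.4, 41.3]
ee_rot: [0.227, 0.729, 0.616, 0.191]
force: [-0.3, -0.4, 0.1]
grip_width: 1.001
grip_force: 0.0
time_s: 12.4
eef_pos: [662.2, 130.4, 43.9]
ee_rot: [0.228, 0.729, 0.616, 0.193]
force: [-0.1, 0.4, -0.2]
grip_width: 1.006
grip_force: 0.0
t 12.4 rot(tool) [-0.01  0.    0.  ] shift now [4.56 0.19 0.1 ] after turn [4.56 0.19 0.1 ]
deck uvn -1.6913338505670346 117.94005110294701 -20.90098236829881
```

```bash
python3 -m jog '[{"tx":3.5,"ty":0,"tz":0,"ax":0,"ay":0,"az":0,"jaw":-1},{"tx":0,"ty":0,"tz":0,"ax":0,"ay":0,"az":0,"jaw":1},{"tx":0,"ty":0,"tz":0,"ax":0,"ay":0,"az":0,"jaw":1},{"tx":0,"ty":0,"tz":0,"ax":0,"ay":0,"az":0,"jaw":1},{"tx":0,"ty":0,"tz":0,"ax":0,"ay":0,"az":0,"jaw":1}]' 80
python3 -m jog '[{"tx":0,"ty":0,"tz":0,"ax":0,"ay":0,"az":0,"jaw":1},{"tx":0,"ty":0,"tz":0,"ax":0,"ay":0,"az":0,"jaw":1}]'
python3 -c "
from fit import *
togo(-1.5,122.5,-21); where()"
```

```text
time_s: 13.02
eef_pos: [663.6, 134.9, 45.0]
ee_rot: [0.228, 0.728, 0.617, 0.194]
force: [-2.2, -1.0, 5.9]
grip_width: 0.409
grip_force: 80.7
time_s: 13.28
eef_pos: [663.6, 134.9, 45.0]
ee_rot: [0.228, 0.728, 0.617, 0.194]
force: [-1.4, -0.7, 6.1]
grip_width: 0.411
grip_force: 80.7
t 13.275 rot(tool) [-0. -0.  0.] shift now [-0.1  -0.94  0.65] after turn [-0.1  -0.94  0.65]
deck uvn -0.5594123829337214 122.59519802046191 -20.351582093634956
```

```bash
python3 -m jog '[{"tx":0,"ty":0,"tz":-10,"ax":0,"ay":0,"az":0,"jaw":1},{"tx":0,"ty":0,"tz":-20,"ax":0,"ay":0,"az":0,"jaw":1},{"tx":0,"ty":0,"tz":-40,"ax":0,"ay":0,"az":0,"jaw":1},{"tx":0,"ty":0,"tz":-50,"ax":0,"ay":0,"az":0,"jaw":1},{"tx":0,"ty":0,"tz":0,"ax":0,"ay":0,"az":0,"jaw":1}]'
cat >> fit.py <<'E'
py=np.radians(-11.2); RP=np.array([[-np.sin(py),np.cos(py),0],[np.cos(py),np.sin(py),0],[0,0,-1.]]).T
E
python3 - <<'E'
from fit import *
where(); togo(0,0,0,RP,[432.5,-4,90])
c=wcap(); cv2.imwrite("pics/w5.png",c["color"][...,::-1]); P,u,v=cloud(c); s,Rm,x=tool(); T=(P-x)@Rm; col=c["color"][v,u].astype(int)
k=(col[:,0]-col[:,2]>45)&(abs(T[:,1])<40)&(T[:,2]<-40)&(T[:,2]>-75)
print("bar in tool",[np.percentile(T[k,i],[1,50,99]) for i in range(3)])
E
```

```text
time_s: 13.9
eef_pos: [595.1, 146.7, 145.1]
ee_rot: [0.229, 0.728, 0.617, 0.195]
force: [0.8, 0.3, -2.6]
grip_width: 0.409
grip_force: 82.6
deck uvn -0.06423789327489972 122.91375786276038 101.483937706548
t 13.9 rot(tool) [ 0.61 -0.01  0.03] shift now [-175.4  -142.68  -32.78] after turn [-179.43 -130.26   55.09]
bar in tool [array([-25.04,  47.18,  92.74]), array([-17.38,  -0.1 ,  17.22]), array([-59.41, -58.02, -56.63])]
```

View pics/w5.png

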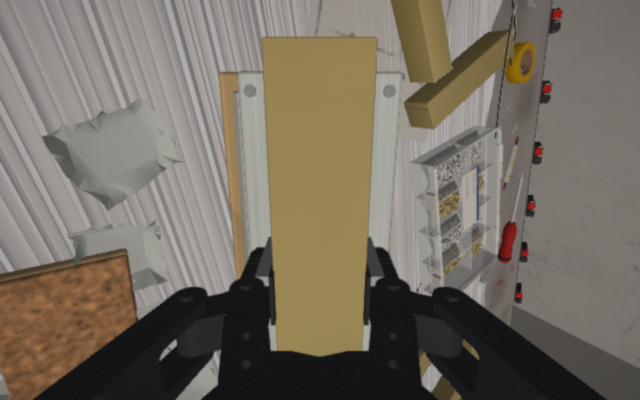

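The bar is held straight and centred (column 320, far end row 38), clear of the jaws. I'll level it and move over the pad.

```bash
python3 -m jog '[{"tx":0,"ty":0,"tz":-10,"ax":0.15,"ay":0,"az":0.005,"jaw":1},{"tx":0,"ty":0,"tz":-10,"ax":0.15,"ay":0,"az":0.005,"jaw":1},{"tx":0,"ty":0,"tz":0,"ax":0.15,"ay":0,"az":0.01,"jaw":1},{"tx":0,"ty":0,"tz":0,"ax":0.16,"ay":-0.01,"az":0.01,"jaw":1},{"tx":-20,"ty":-40,"tz":0,"ax":0,"ay":0,"az":0,"jaw":1}]'
python3 -m jog '[{"tx":-50,"ty":-30,"tz":0,"ax":0,"ay":0,"az":0,"jaw":1},{"tx":-50,"ty":-30,"tz":0,"ax":0,"ay":0,"az":0,"jaw":1},{"tx":-40,"ty":-20,"tz":0,"ax":0,"ay":0,"az":0,"jaw":1},{"tx":0,"ty":0,"tz":0,"ax":0,"ay":0,"az":0,"jaw":1}]'
python3 -c "
from fit import *
togo(0,0,0,RP,[432.5,-4,20]); print(sense()['eef_pos'])"
```

```text
time_s: 14.58
eef_pos: [545.9, 134.5, 154.5]
ee_rot: [-0.003, 0.773, 0.634, -0.005]
force: [0.3, -1.6, -3.8]
grip_width: 0.411
grip_force: 82.2
time_s: 15.08
eef_pos: [435.6, 12.1, 159.1]
ee_rot: [-0.002, 0.774, 0.633, -0.003]
force: [-0.2, 0.3, -2.6]
grip_width: 0.408
grip_force: 82.4
t 15.075 rot(tool) [-0.01  0.   -0.  ] shift now [-15.98   1.02 139.18] after turn [-16.4    0.07 139.13]
[435.61  12.1  159.13]
```

```bash
python3 -m jog '[{"tx":-16,"ty":0.5,"tz":50,"ax":0,"ay":0,"az":0,"jaw":1},{"tx":0,"ty":0,"tz":60,"ax":0,"ay":0,"az":0,"jaw":1},{"tx":0,"ty":0,"tz":35,"ax":0,"ay":0,"az":0,"jaw":1},{"tx":0,"ty":0,"tz":0,"ax":0,"ay":0,"az":0,"jaw":1}]'
python3 - <<'E'
from fit import *
np.set_printoptions(precision=4,suppress=True)
togo(0,0,0,RP,[432.5,-4,-5]); s,M,x=tool(); print(R.from_matrix(M.T@RP).as_rotvec(),s["force"])
c=capture("side"); P,u,v=cloud(c); col=c["color"][v,u].astype(int); b=(col[:,0]-col[:,2]>45)
k=b&(abs(P[:,0]-430)<40)&(abs(P[:,1])<120)&(P[:,2]>45)&(P[:,2]<90); print("bar top z side",np.percentile(P[k,2],[10,50,90]),k.sum())
k=b&(abs(P[:,0]-430)<70)&(abs(P[:,1]+4)<140)&(abs(P[:,2]-15)<4); print("pad z",np.median(P[k,2]))
E
```

```text
time_s: 15.58
eef_pos: [432.2, -1.4, 12.9]
ee_rot: [-0.003, 0.773, 0.635, -0.004]
force: [-1.0, -0.7, -2.4]
grip_width: 0.413
grip_force: 81.9
t 15.575 rot(tool) [-0.01   0.002  0.001] shift now [-2.434   0.9471 17.9142] after turn [-2.469   0.7646 17.9181]
[-0.0103  0.002   0.0006] [-1.0386 -0.6628 -2.3865]
bar top z side [60.6119 68.2929 70.1496] 416
pad z 15.048924081176892
```

```bash
python3 -m jog '[{"tx":-2,"ty":0,"tz":8,"ax":-0.008,"ay":0.002,"az":0,"jaw":1},{"tx":0,"ty":0,"tz":5,"ax":0,"ay":0,"az":0,"jaw":1},{"tx":0,"ty":0,"tz":2,"ax":0,"ay":0,"az":0,"jaw":1},{"tx":0,"ty":0,"tz":0,"ax":0,"ay":0,"az":0,"jaw":1}]'
python3 -m jog '[{"tx":0,"ty":0,"tz":1,"ax":0,"ay":0,"az":0,"jaw":1},{"tx":0,"ty":0,"tz":0,"ax":0,"ay":0,"az":0,"jaw":1}]'
python3 -m jog '[{"tx":0,"ty":0,"tz":1,"ax":0,"ay":0,"az":0,"jaw":1},{"tx":0,"ty":0,"tz":0,"ax":0,"ay":0,"az":0,"jaw":1}]'
python3 -m jog '[{"tx":0,"ty":0,"tz":1,"ax":0,"ay":0,"az":0,"jaw":1},{"tx":0,"ty":0,"tz":0,"ax":0,"ay":0,"az":0,"jaw":1}]'
```

```text
time_s: 16.12
eef_pos: [433.3, -4.0, 0.6]
ee_rot: [0.002, 0.773, 0.635, 0.001]
force: [0.2, -0.2, -2.1]
grip_width: 0.41
grip_force: 82.1
time_s: 16.38
eef_pos: [433.2, -4.0, -0.6]
ee_rot: [0.002, 0.773, 0.635, 0.001]
force: [-0.5, 0.5, -3.2]
grip_width: 0.407
grip_force: 82.1
time_s: 16.62
eef_pos: [433.1, -4.0, -1.7]
ee_rot: [0.002, 0.773, 0.635, 0.001]
force: [-0.0, -0.2, -3.4]
grip_width: 0.411
grip_force: 82.1
time_s: 16.88
eef_pos: [433.1, -4.0, -2.7]
ee_rot: [0.002, 0.773, 0.635, 0.001]
force: [0.2, -0.5, -2.4]
grip_width: 0.412
grip_force: 82.1
```

```bash
for i in 1 2; do :; done; python3 -m jog '[{"tx":0,"ty":0,"tz":1,"ax":-0.003,"ay":0,"az":0,"jaw":1},{"tx":0,"ty":0,"tz":0,"ax":0,"ay":0,"az":0,"jaw":1}]'
python3 -m jog '[{"tx":0,"ty":0,"tz":0.7,"ax":0,"ay":0,"az":0,"jaw":1},{"tx":0,"ty":0,"tz":0,"ax":0,"ay":0,"az":0,"jaw":1}]'
python3 -m jog '[{"tx":0,"ty":0,"tz":0.7,"ax":0,"ay":0,"az":0,"jaw":1},{"tx":0,"ty":0,"tz":0,"ax":0,"ay":0,"az":0,"jaw":1}]'
```

```text
time_s: 17.12
eef_pos: [433.0, -4.0, -3.7]
ee_rot: [0.003, 0.773, 0.635, 0.002]
force: [0.3, -0.5, -2.6]
grip_width: 0.414
grip_force: 82.1
time_s: 17.38
eef_pos: [433.2, -4.0, -4.3]
ee_rot: [0.003, 0.773, 0.635, 0.002]
force: [-0.2, -0.2, -2.3]
grip_width: 0.409
grip_force: 82.4
time_s: 17.62
eef_pos: [433.2, -4.1, -4.4]
ee_rot: [0.003, 0.773, 0.635, 0.002]
force: [-2.8, 0.2, 8.1]
grip_width: 0.41
grip_force: 83.8
```

Contact at z=-4.4. Releasing.

```bash
python3 -m jog '[{"tx":0,"ty":0,"tz":0,"ax":0.006,"ay":0,"az":0,"jaw":1},{"tx":0,"ty":0,"tz":0,"ax":0,"ay":0,"az":0,"jaw":-1},{"tx":0,"ty":0,"tz":0,"ax":0,"ay":0,"az":0,"jaw":-1},{"tx":0,"ty":0,"tz":0,"ax":0,"ay":0,"az":0,"jaw":-1},{"tx":0,"ty":0,"tz":0,"ax":0,"ay":0,"az":0,"jaw":-1}]' 20
python3 -m jog '[{"tx":0,"ty":0,"tz":-15,"ax":0,"ay":0,"az":0,"jaw":-1},{"tx":0,"ty":0,"tz":-40,"ax":0,"ay":0,"az":0,"jaw":-1},{"tx":0,"ty":0,"tz":-60,"ax":0,"ay":0,"az":0,"jaw":-1},{"tx":0,"ty":0,"tz":-60,"ax":0,"ay":0,"az":0,"jaw":-1},{"tx":-60,"ty":0,"tz":0,"ax":0,"ay":0,"az":0,"jaw":-1}]'
python3 - <<'E'
from fit import *
c=wcap(); w=c["color"][...,::-1]; P,u,v=cloud(c); col=c["color"][v,u].astype(int)
q=(P-np.array([432.5,-4,0]))@RP
k=(col[:,0]-col[:,2]>45)&(abs(P[:,2]-52)<5)&(abs(q[:,0])<140)&(abs(q[:,1])<60); print("bar on pad: along",np.percentile(q[k,0],[1,99]),"across",np.percentile(q[k,1],[1,99]),"top z",np.median(P[k,2]))
k=(col[:,0]-col[:,2]>45)&(abs(P[:,2]-15)<3)&(abs(q[:,0])<160)&(abs(q[:,1])<60); print("pad",np.percentile(q[k,0],[1,99]),np.percentile(q[k,1],[1,99]))
s=capture("side")["color"][...,::-1]; out=np.zeros((400,800,3),np.uint8); out[:,:400]=w[:,120:520]; out[:,400:]=cv2.resize(s[140:340,210:410],(400,400)); cv2.imwrite("pics/w6.png",out)
E
```

```text
time_s: 18.25
eef_pos: [433.2, -4.0, -5.0]
ee_rot: [0.001, 0.773, 0.635, 0.0]
force: [0.4, -0.2, -0.2]
grip_width: 1.004
grip_force: 0.0
time_s: 18.88
eef_pos: [423.5, -62.1, 174.0]
ee_rot: [0.004, 0.771, 0.637, 0.002]
force: [1.6, -0.8, -0.4]
grip_width: 0.999
grip_force: 0.0
bar on pad: along [-94.14  83.68] across [-17.48  17.72] top z 51.26021001708989
pad [-131.98   91.68] [-40.21  40.27]
```

View pics/w6.png

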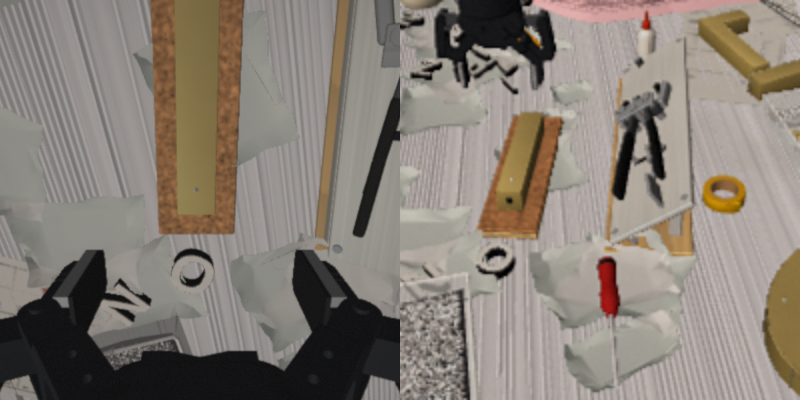

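The bar lies centred and lengthwise on the cork, with its near end at (195,213) in the left view. The pliers are open and the bystanders haven't moved. Handing in.

```bash
python3 -m jog '[{"tx":0,"ty":0,"tz":-20,"ax":0,"ay":0,"az":0,"jaw":-1},{"tx":0,"ty":0,"tz":0,"ax":0,"ay":0,"az":0,"jaw":-1}]'; python3 -c "
from rig import finish_job; print(finish_job())"
```

```text
time_s: 19.23
eef_pos: [421.8, -62.8, 190.6]
ee_rot: [0.001, 0.773, 0.635, 0.001]
force: [-0.9, 0.1, 0.7]
grip_width: 0.997
grip_force: 0.0
the job is handed in; nothing more can be done
None
```

The job is handed in at about 19 s: the pliers locked on the bar for close to 3 s, the release lever sprang them open, and the bar now lies lengthwise and wholly on the cork pad, with everything else where it stood.

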